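Find the ring-stamped bamboo box and push it behind the brass strip

TASK

One of the two alike lidded bamboo boxes is due for refilling: it has a ring burnt into its underside. With the fingertips, tip each box over onto its side so that its underside shows, then push the ringed box, still lying on its side, across the slab until the whole of it lies just behind the brass strip, within a finger's breadth of it. Lift nothing, leave the other box lying on its side in front of the strip, and do not disturb the other things on the shelf.

Things in the scene. Friction and masses are not known exactly. Their poses are not given: they have to be found in the camera images.
- box_ring: Box with a ring (54 mm across, dark, with a bar) burnt into its underside; else just like box_plain: lidded bamboo, 70 (own x) x 90 (own y) x 80 mm tall, 0.22 to 0.45 kg, lid shut tight. Origin: centre of its underside, at slab level as it stands; own z up to the lid. It stands left (+y) or right (-y), box_plain on the other side. Tipped towards the robot, a box shows its underside to a camera beyond the shelf.
- box_plain: Box with a bare underside, same size and origin. Both are filled in the lower part (centre of mass 27 mm up): tipped over a long bottom edge they fall back before about 50 degrees and drop onto that side after. Four 3 mm silicone feet, outer sides 33 mm (x) and 43 mm (y) from the middle, friction on the slab 0.7 to 1 (walls 0.5 to 0.7): a push near the top tips the box, one near the bottom slides it.
- box_ring_base_nl (a point): Corner of box_ring, at -35, +45, +3 mm in the box's own frame.
- box_ring_base_nr (a point): Corner of box_ring, at -35, -45, +3 mm in the box's own frame.
- box_ring_base_fl (a point): Corner of box_ring, at +35, +45, +3 mm in the box's own frame.
- box_ring_base_fr (a point): Corner of box_ring, at +35, -45, +3 mm in the box's own frame.
- box_ring_lid_nl (a point): Corner of box_ring, at -35, +45, +80 mm in the box's own frame.
- box_ring_lid_nr (a point): Corner of box_ring, at -35, -45, +80 mm in the box's own frame.
- box_ring_lid_fl (a point): Corner of box_ring, at +35, +45, +80 mm in the box's own frame.
- box_ring_lid_fr (a point): Corner of box_ring, at +35, -45, +80 mm in the box's own frame.
- box_plain_top (a point): Middle of box_plain's lid, 80 mm up its own z from its origin.
- strip: Brass divider strip, 6 mm wide and 1.16 m long, let flush into the grey terrazzo and running left to right (along its y) beyond both boxes; nothing sticks up. Origin: its middle, at the slab's top; its x points away from the robot: behind the strip means x above 0 in its frame.
- mug: Green ceramic mug, 82 mm across and 92 mm tall, handle to its own +y; origin under its centre. To be left alone.
- comb: Wooden comb, 165 x 40 x 5 mm, lying along its x; origin under its centre. To be left alone.
- pill_box: Turquoise plastic pill box, 66 (x) x 36 x 23 mm with flip-top lid shut; origin under its centre. To be left alone.
- cream_jar: Small amber glass jar with aluminium lid, 56 mm across, 48 mm tall; origin under its centre. To be left alone.
- brush_rack: Slotted bamboo rack, 56 (x) x 136 (y) x 99 mm, with three plastic toothbrushes standing in it up to 191 mm; origin under its centre. To be left alone.
- mirror: Round aluminium mirror, 172 mm across, on a stand with a 120 mm foot, 245 mm tall; origin under the foot's centre. To be left alone.
Not all that is in view belongs to the job. What is shaped like the box_plain but purple or red is not meant.

How it is judged:
By the outcome, as a careful person would: the job done as asked, in the order asked, and still so for the second after the job is handed in, with the robot touching nothing.
It also fails if it takes over 64 s, if anything falls off the work surface, if the arm or the gripper's body presses on something with over 40 N, if the wrist force passes 120 N, or if a joint passes its speed limit or range.

ROBOT

A 6-joint arm with a two-finger parallel gripper is mounted at the origin on the work surface. World frame = base frame: x ahead of the robot, y to its left, z up, the work surface at z = 0. Lengths are in mm, angles in rad, forces in N, time in s.
With the tool pointing down it reaches from about 275 to 750 mm from the base axis. Payload 10.2 kg.
Tool frame: the origin (TCP) lies at the very end of the fingers, on their centre line; the grasp point (between the pads) lies 19 mm behind it; z points along the fingers, y is the line along which they close (so a half turn about z gives the same grasp; the last joint's range is limited). The gripper opens to 85 mm and grips with 20 to 120 N. Pads are 22 mm wide; open, the fingers measure 114 mm over their backs; the gripper's body (76 mm by 85 mm) begins 54 mm behind the grasp point. The pads swing forward as they close: fully open they stand 13 mm farther back than shut.
Start: joints at [-1.517, 0.313, 1.498, -0, 1.331, -0.223], TCP at [143.458, -505.026, 231.294] pointing down, gripper open.
Joint ranges: [-2.94, 2.94], [-0.97, 2.17], [0.19, 2.56], [-1.23, 4.37], [0.02, 3.11], [-2.88, 2.88]. Speed limits (rad/s): [2.39, 2.39, 3.01, 3.14, 3.14, 3.14].

INTERFACE

Orientations are given as a unit quaternion [w, x, y, z].
In Python, from rig import ctrl gives the robot as it stands.
- The arm moves only by the shell command python3 -m pendant 'ROWS' [FORCE]. ROWS is JSON, a list that holds one entry, the list of rows, each a list of 5 numbers: the shift along the tool's x, y, z normalised to -1 to 1, where 1 is 200 mm, then the turn about the tool's z normalised to -1 to 1, where 1 is pi rad, then the opening, from 0 (shut) to 1 (fully open). In form: [[[dx, dy, dz, spin, hand], ...]]. A call has 1 to 12 rows; each row is the pose to reach, as a shift and turn from the pose commanded when the call began, along the tool's axes at that moment, turning the shorter way round; what a row does not reach only later rows make up. A row lasts 1/10 s, in which the tool goes at most 50 mm and 8.59 degrees, less where a joint would pass 70% of its speed; a pose out of reach is approached as far as the arm can. A call with a number of a shift or a turn outside -1 to 1 is refused whole. A call with a gripper value outside its range is refused whole. The fingers move at their own pace and stop on an object; FORCE is the grip in N (left out, the last holds). Time passes only in rows, so rows that repeat a pose let the fingers close. It gives the time, the measured TCP pose, the force, the opening and the grip force at its end, in the units of the state.
- ctrl.sense(): the state, without advancing time (a new reading comes with each control period).
- ctrl.capture(name): name is "scene" or "side" or "wrist"; returns (picture, depth): 480x640x3 uint8, blue, green, red; 480x640 float32, mm along the optical axis (not along the pixel's ray), 0 where there is no reading.
- ctrl.get_calibration(name): a dict with "K" (3x3 intrinsics, pixels), "origin" and "rotation" of the camera in the world. Camera axes: x right, y down, z forward; pixel columns grow to the right and rows downward; lengths in mm; the calibration is good to about 2 mm. A picture is of the moment at which its call begins: read the wrist's pose just before it. get_calibration takes no time and is no camera call; for the wrist camera it gives the pose at the moment of the call.
- ctrl.finish_job(): hands the job in; it is judged then, once.
The state is a dict: "time_s": time; "joints": joint angles; "dq": joint speeds; "tau": joint torques, N m; "eef_pos": TCP position; "ee_rot": TCP orientation; "force": force on the tool from outside, world axes, zero at the start; "wrist_torque": the same for the moment, N m; "grip_width": opening from 0.0 (shut) to 1.0 (fully open); "grip_force": force on a finger pad.
Only numpy, scipy, OpenCV 4.12 (cv2) and the standard library are available. Lean on these libraries where they do the work, as an engineer would, in place of code of your own. Each camera call takes 0.05 s, during which the arm holds its last target. There are 200 camera calls.

## Working session

There is one attempt and no reset: what is moved stays moved. The work goes in short steps, Python scripts to look and compute and a shell command to move; the robot and the scene stay as the last step left them, time stands still between calls to the robot, and variables do not carry over. Pictures are saved under pics/ and viewed, at most 10 in all, crops included, and the job is handed in when it is done.

```bash
ls; mkdir -p pics
python3 - <<'E'
from rig import ctrl
import cv2,numpy as np
for n in("scene","side"):
    im,d=ctrl.capture(n); cv2.imwrite(f"pics/{n}0.png",im); np.save(f"{n}0.npy",d)
    c=ctrl.get_calibration(n); print(n,np.round(np.array(c["K"]),1).tolist(),np.round(c["origin"],1),np.round(c["rotation"],3).tolist())
s=ctrl.sense(); print(s["time_s"],s["eef_pos"],s["ee_rot"],s["force"])
E
```

```text
pics
scene [[513.2, 0.0, 311.0], [0.0, 513.2, 236.4], [0.0, 0.0, 1.0]] [1218.4 -519.8 1061.2] [-0.308, 0.833, 0.428, -0.169]
side [[570.1, 0.0, 327.1], [0.0, 570.1, 240.1], [0.0, 0.0, 1.0]] [-54.2 773.9 881. ] [0.13, -0.277, 0.864, -0.4]
0.1 [ 143.44384269 -504.79282168  230.79646756] [-5.73643894e-04  9.90438885e-01  1.37951020e-01  5.47543786e-05] [-0.01114212  1.02362245  0.95909233]
```

View pics/scene0.png

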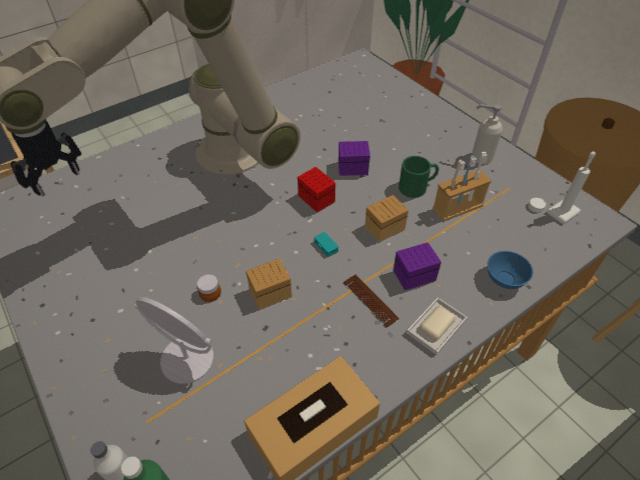

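View pics/side0.png

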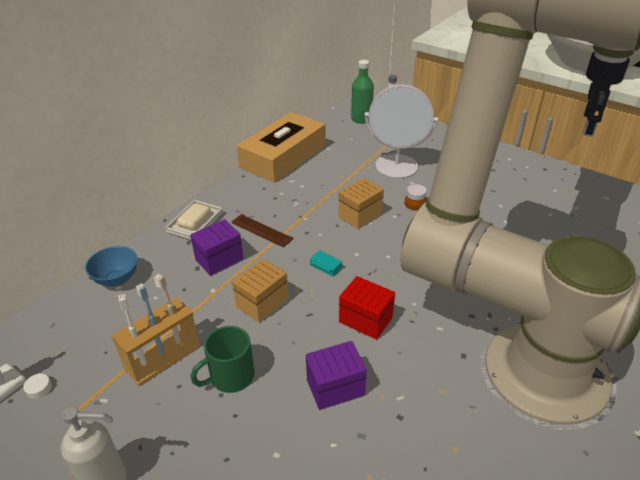

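The scene picture shows two bamboo boxes, at (269,283) on the right (-y) and (386,218) on the left (+y). Things that could be mistaken for them are the red box (317,189), the purple boxes (354,158) and (417,266), the tissue box (312,418) and the rack (461,195). The brass strip runs from (150,420) to (510,190). I'm choosing the two small bamboo-coloured boxes with slatted lids.

```bash
cat > h.py <<'E'
import numpy as np,cv2
from rig import ctrl
from scipy.spatial.transform import Rotation as R
def rot(q):
    q=np.array(q,float)
    return q if q.shape==(3,3) else R.from_quat(q,scalar_first=True).as_matrix()
def cloud(n,d):
    c=ctrl.get_calibration(n);K=np.array(c["K"])
    v,u=np.mgrid[:480,:640]
    p=np.stack([(u-K[0,2])/K[0,0]*d,(v-K[1,2])/K[1,1]*d,d],-1)
    W=p@rot(c["rotation"]).T+np.array(c["origin"]); W[d==0]=np.nan
    return W
def topdown(W,im,x0=150,x1=800,y0=-480,y1=480,s=1.0):
    m=np.zeros((int((x1-x0)*s),int((y1-y0)*s),3),np.uint8)
    P=W.reshape(-1,3);C=im.reshape(-1,3)
    ok=np.isfinite(P).all(1)
    i=((x1-P[:,0])*s);j=((y1-P[:,1])*s)
    ok&=(i>=0)&(i<m.shape[0])&(j>=0)&(j<m.shape[1])
    m[i[ok].astype(int),j[ok].astype(int)]=C[ok]
    return m
E
python3 - <<'E'
from h import *
from scipy import ndimage
for n in("scene","side"):
    im=cv2.imread(f"pics/{n}0.png");W=cloud(n,np.load(f"{n}0.npy"))
    sl=(W[...,2]<5)&(W[...,2]>-8); 
    hsv=cv2.cvtColor(im,cv2.COLOR_BGR2HSV)
    st=sl&(hsv[...,1]>130)&(abs(hsv[...,0].astype(int)-18)<7)&(hsv[...,2]>90)
    l,k=ndimage.label(W[...,2]>6)
    p=W[st];p=p[(p[:,0]>350)&(p[:,0]<750)&(abs(p[:,1])<600)]
    f=cv2.fitLine(p[:,:2].astype(np.float32),cv2.DIST_HUBER,0,.01,.01).ravel()
    print(n,"slab z",np.nanmedian(W[...,2][sl]),"strip",f,len(p),p[:,1].min(),p[:,1].max())
    pts={"scene":[(269,283),(386,218),(317,189),(354,158),(417,266),(415,176),(461,195),(326,244),(208,288),(371,300),(185,355)],"side":[(360,203),(262,290),(367,306),(336,374),(218,247),(229,359),(158,343),(325,263),(416,195),(262,231),(397,165)]}[n]
    for u,v in pts:
        L=l[v,u]
        if L==0: print(u,v,"none",W[v,u]);continue
        q=W[l==L];zt=np.percentile(q[:,2],97)
        t=q[q[:,2]>zt-6];r=cv2.minAreaRect(t[:,:2].astype(np.float32))
        print((u,v),len(q),"zt %.0f"%zt,"lo",q.min(0).round(),"hi",q.max(0).round(),"top",np.round(r[0]),np.round(r[1]),round(r[2],1))
E
```

```text
scene slab z 0.08754150062850385 strip [ 2.4703210e-02 -9.9969482e-01  6.5861176e+02 -1.4106012e+02] 723 -578.153638056491 577.7878505645356
(269, 283) 1574 zt 83 lo [ 503. -245.    6.] hi [ 588. -146.   86.] top [ 546. -196.] [90. 74.] 79.7
(386, 218) 1355 zt 83 lo [456. 128.   6.] hi [585. 224.  87.] top [547. 176.] [90. 73.] 85.3
(317, 189) 1201 zt 83 lo [262.  53.   6.] hi [392. 129.  89.] top [343.  90.] [94. 72.] 3.7
(354, 158) 1019 zt 84 lo [180. 204.   6.] hi [352. 317.  87.] top [299. 260.] [90. 74.] 56.5
(417, 266) 1594 zt 83 lo [667.  79.   6.] hi [760. 183.  86.] top [716. 131.] [91. 72.] 73.4
(415, 176) 1135 zt 93 lo [378. 303.   6.] hi [515. 465.  98.] top [473. 346.] [80. 83.] 10.8
(461, 195) 3130 zt 187 lo [389. 323.   6.] hi [648. 720. 195.] top [553. 493.] [ 64. 295.] 31.6
(326, 244) 346 zt 26 lo [470. -16.   6.] hi [541.  35.  29.] top [504.   5.] [40. 68.] 88.3
(208, 288) 501 zt 51 lo [ 431. -345.    6.] hi [ 485. -290.   55.] top [ 457. -318.] [46. 49.] 62.1
371 300 none [709.39383795  -3.6411221    1.93401019]
(185, 355) 2794 zt 237 lo [ 502. -504.    6.] hi [ 6
[... 505 characters left out ...]
44. 208.   6.] hi [350. 320.  85.] top [297. 263.] [91. 72.] 56.5
(218, 247) 3204 zt 81 lo [667.  -1.   6.] hi [912. 186.  85.] top [714. 133.] [90. 76.] 74.2
(229, 359) 2886 zt 92 lo [428. 307.   6.] hi [511. 423.  95.] top [470. 350.] [82. 83.] 11.7
(158, 343) 4746 zt 185 lo [568. 328.   6.] hi [646. 471. 193.] top [610. 398.] [88. 19.] 80.1
(325, 263) 472 zt 25 lo [467. -13.   6.] hi [536.  31.  28.] top [502.   9.] [42. 68.] 89.1
(416, 195) 49941 zt 615 lo [ -116. -1853.     6.] hi [1061.  115.  641.] top [159. -70.] [212.  12.] 4.4
262 231 none [700.81248272  -2.21644977   3.64450471]
(397, 165) 4855 zt 227 lo [ 496. -672.    6.] hi [ 846. -396.  241.] top [ 588. -453.] [107.  21.] 27.4
```

```bash
cat >> h.py <<'E'
def need(x,y,z,yawdeg):
    "shift/turn from present pose in pendant units"
    s=ctrl.sense();T=rot(s["ee_rot"]);p=np.array(s["eef_pos"])
    d=T.T@(np.array([x,y,z])-p)/200
    yw=np.degrees(np.arctan2(T[1,0],T[0,0]))
    print("now",p.round(1),"yaw %.1f"%yw,"F",np.round(s["force"],1),"t",round(s["time_s"],2),"-> shift",d.round(3),"spin",round(-((yawdeg-yw+180)%360-180)/180,3))
E
python3 -m pendant '[[[0.2,-0.05,0,0.04,0.5],[0.45,-0.15,0,0.08,0.5],[0.7,-0.25,0,0.12,0.5],[0.9,-0.3,0,0.149,0.5],[0.9,-0.3,0,0.149,0.5]]]' 40
python3 -c "
from h import *
need(599,-205,180,-11)"
```

```text
time_s: 0.6
eef_pos: [303.8, -395.0, 231.3]
ee_rot: [-0.0, 0.996, -0.094, 0.0]
force: [0.1, 0.3, 0.2]
grip_width: 0.502
grip_force: 0.0
now [ 303.8 -395.   231.3] yaw -10.8 F [0.1 0.3 0.2] t 0.6 -> shift [ 1.271 -1.209  0.258] spin 0.001
```

```bash
python3 -m pendant '[[[0.15,-0.15,0,0,0.5],[0.3,-0.3,0,0,0.5],[0.45,-0.45,0,0,0.5],[0.6,-0.6,0,0,0.5],[0.75,-0.75,0,0,0.5],[0.9,-0.9,0,0,0.5],[1,-1,0,0,0.5],[1,-1,0,0,0.5],[1,-1,0,0,0.5]]]'
python3 -c "
from h import *
need(599,-205,180,-11)"
```

```text
time_s: 1.5
eef_pos: [534.3, -240.0, 230.7]
ee_rot: [-0.0, 0.995, -0.095, -0.001]
force: [-0.9, -0.6, 0.7]
grip_width: 0.5
grip_force: 0.0
now [ 534.3 -240.   230.7] yaw -10.9 F [-0.9 -0.6  0.7] t 1.5 -> shift [ 0.285 -0.233  0.253] spin 0.001
```

Run:
```python
from h import *
need(600,-205,180,-11)
W=None
im,d=ctrl.capture("wrist");W=cloud("wrist",d);cv2.imwrite("pics/w1.png",im)
q=W[np.isfinite(W).all(2)&(W[...,2]>76)&(W[...,2]<90)]
q=q[(abs(q[:,0]-544)<80)&(abs(q[:,1]+194)<80)]
print(len(q),cv2.minAreaRect(q[:,:2].astype(np.float32)) if len(q)>3 else 0)
```

```text
now [ 534.3 -240.   230.7] yaw -10.9 F [-0.9 -0.6  0.7] t 1.5 -> shift [ 0.29  -0.234  0.253] spin 0.001
9577 ((544.7103271484375, -193.45042419433594), (90.21562957763672, 70.53748321533203), 79.62672424316406)
```

View pics/w1.png

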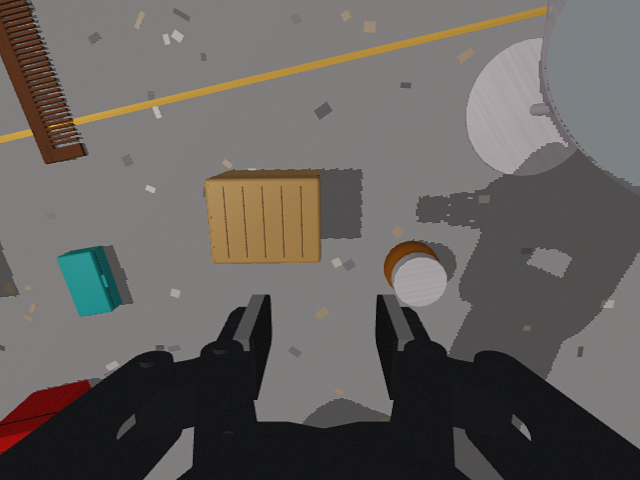

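```bash
python3 -m pendant '[[[0.2,-0.2,0,0,0.5],[0.32,-0.24,0,0,0.5],[0.32,-0.24,0,0,0.5],[0.32,-0.24,0.2,0,0.5],[0.32,-0.24,0.25,0,0.5],[0.32,-0.24,0.25,0,0.5]]]'
python3 -c "
from h import *
a=np.radians(-10.5);f=lambda u,z:(need(544.7+u*np.cos(a),-193.5+u*np.sin(a),z,-10.5))
f(57,66);f(46,66)"
```

```text
time_s: 2.15
eef_pos: [605.1, -205.5, 180.1]
ee_rot: [-0.001, 0.995, -0.096, -0.002]
force: [-0.3, -0.3, 0.4]
grip_width: 0.502
grip_force: 0.0
now [ 605.1 -205.5  180.1] yaw -11.0 F [-0.3 -0.3  0.4] t 2.15 -> shift [-0.021 -0.003  0.57 ] spin -0.003
now [ 605.1 -205.5  180.1] yaw -11.0 F [-0.3 -0.3  0.4] t 2.15 -> shift [-0.076 -0.003  0.571] spin -0.003
```

The wrist picture shows the slatted bamboo box at (265,218) with the strip behind it, so it is the right one. Next I descend behind it.

```bash
python3 -m pendant '[[[-0.02,0,0.2,0,0.5],[-0.02,0,0.4,0,0.5],[-0.03,0,0.58,0,0.5],[-0.03,0,0.58,0,0.5],[-0.06,0,0.58,0,0.5],[-0.075,0,0.58,0,0.5],[-0.09,0,0.575,0,0.5]]]'
python3 -c "
from h import *
need(544.7,-193.5,66,-10.5)"
```

```text
time_s: 2.85
eef_pos: [590.2, -202.3, 69.3]
ee_rot: [0.001, 0.995, -0.095, 0.003]
force: [4.6, -1.3, 4.1]
grip_width: 0.499
grip_force: 2.7
now [ 590.2 -202.3   69.3] yaw -11.0 F [ 4.6 -1.3  4.1] t 2.85 -> shift [-0.232 -0.     0.015] spin -0.003
```

```bash
python3 -m pendant '[[[-0.035,0,-0.025,0,0.5],[-0.06,0,-0.04,0,0.5],[-0.085,0,-0.055,0,0.5],[-0.115,0,-0.07,0,0.5],[-0.145,0,-0.08,0,0.5],[-0.175,0,-0.09,0,0.5],[-0.205,0,-0.10,0,0.5],[-0.24,0,-0.105,0,0.5],[-0.27,0,-0.11,0,0.5],[-0.27,0,-0.11,0,0.5]]]'
python3 - <<'E'
from h import *
need(544.7,-193.5,90,-10.5)
im,d=ctrl.capture("scene");W=cloud("scene",d);np.save("d1.npy",d);cv2.imwrite("pics/s1.png",cv2.resize(im[180:360,160:400],None,fx=3,fy=3))
E
```

```text
time_s: 3.85
eef_pos: [535.7, -191.3, 89.6]
ee_rot: [0.0, 0.995, -0.096, 0.001]
force: [0.9, -0.1, 3.2]
grip_width: 0.498
grip_force: 1.4
now [ 535.7 -191.3   89.6] yaw -11.0 F [ 0.9 -0.1  3.2] t 3.85 -> shift [ 0.046  0.002 -0.002] spin -0.003
```

View pics/s1.png

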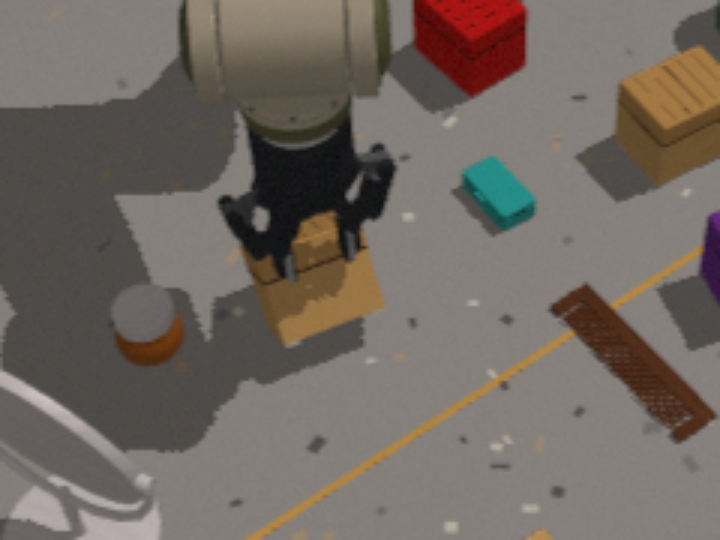

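The picture shows the box tilted about 35–40° on its near edge, with the fingers at its lid edge (320,260). I'll carry on past 50°.

```bash
python3 -m pendant '[[[-0.03,0,-0.005,0,0.5],[-0.06,0,-0.005,0,0.5],[-0.09,0,-0.002,0,0.5],[-0.12,0,0,0,0.5],[-0.145,0,0,0,0.5],[-0.175,0,0.007,0,0.5],[-0.205,0,0.015,0,0.5],[-0.23,0,0.02,0,0.5],[-0.23,0,0.02,0,0.5],[-0.23,0,0.02,0,0.5],[-0.2,0,-0.2,0,0.5],[-0.2,0,-0.45,0,0.5]]]'
python3 - <<'E'
from h import *
need(545+57,178-5,180,-5)
im,d=ctrl.capture("wrist");W=cloud("wrist",d)
q=W[np.isfinite(W).all(2)&(W[...,2]>60)&(W[...,2]<90)]
q=q[(abs(q[:,0]-480)<90)&(abs(q[:,1]+190)<90)]
print(len(q),np.median(q[:,2]),cv2.minAreaRect(q[:,:2].astype(np.float32)) if len(q)>3 else 0)
E
```

```text
time_s: 5.1
eef_pos: [496.4, -183.3, 178.5]
ee_rot: [-0.001, 0.995, -0.095, -0.001]
force: [0.4, 0.0, 0.7]
grip_width: 0.497
grip_force: 0.0
now [ 496.4 -183.3  178.5] yaw -11.0 F [0.4 0.  0.7] t 5.1 -> shift [ 0.18  -1.849 -0.006] spin -0.033
12893 79.22472584909949 ((477.1629943847656, -182.54782104492188), (89.19152069091797, 79.89286804199219), 79.48214721679688)
```

```bash
python3 -m pendant '[[[0,-0.2,0,0,0.5],[0.05,-0.42,0,0,0.5],[0.1,-0.65,0,0,0.5],[0.1,-0.85,0,0,0.5],[0.1,-1,0,-0.033,0.5],[0.1,-1,0,-0.033,0.5],[0.1,-1,0,-0.033,0.5]]]'
python3 - <<'E'
from h import *
need(545+57,178-5,180,-5)
im,d=ctrl.capture("wrist");W=cloud("wrist",d)
for c,z0,z1 in(((545,178),76,90),((477,-183),55,100)):
    q=W[np.isfinite(W).all(2)&(W[...,2]>z0)&(W[...,2]<z1)]
    q=q[(abs(q[:,0]-c[0])<80)&(abs(q[:,1]-c[1])<80)]
    print(len(q),np.percentile(q[:,2],[10,50,90]) if len(q) else 0,cv2.minAreaRect(q[:,:2].astype(np.float32)) if len(q)>3 else 0)
im,d=ctrl.capture("scene");W=cloud("scene",d);cv2.imwrite("pics/s2.png",cv2.resize(im[200:340,160:400],None,fx=3,fy=3))
E
```

```text
time_s: 5.85
eef_pos: [554.3, 9.1, 178.1]
ee_rot: [0.0, 0.999, -0.044, 0.0]
force: [-0.2, -0.7, -1.1]
grip_width: 0.503
grip_force: 0.0
now [554.3   9.1 178.1] yaw -5.0 F [-0.2 -0.7 -1.1] t 5.85 -> shift [ 0.166 -0.837 -0.01 ] spin -0.0
12932 [80.1123176  81.16052812 82.03696995] ((547.3651733398438, 179.45901489257812), (91.6136703491211, 70.10852813720703), 85.66382598876953)
12122 [65.28476403 70.30901274 71.99888136] ((472.30670166015625, -179.83497619628906), (90.83705139160156, 80.24031066894531), 79.24137115478516)
```

View pics/s2.png

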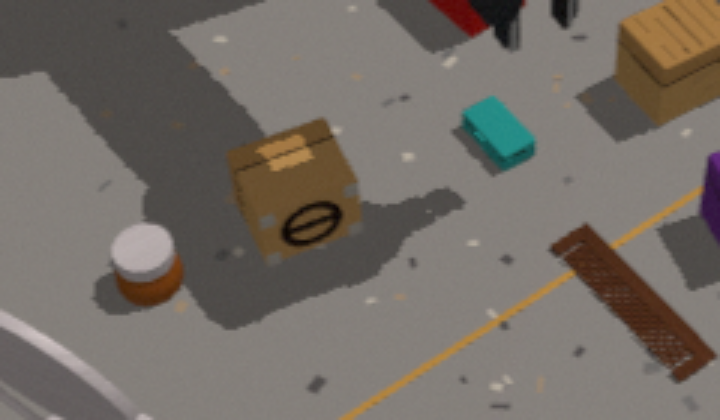

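The picture shows the right box lying on its side, underside facing the camera with the barred ring at (312,222), so the right box is the ringed one. Now I tip the left one.

```bash
python3 -m pendant '[[[0.05,-0.2,0,0,0.5],[0.1,-0.4,0,0,0.5],[0.15,-0.6,0,0,0.5],[0.19,-0.8,0,0,0.5],[0.19,-0.85,0,0,0.5],[0.19,-0.85,0,0,0.5],[0.19,-0.85,0,0,0.5]]]'
python3 - <<'E'
from h import *
a=np.radians(-4.7);f=lambda u,z:(need(546.5+u*np.cos(a),178.8+u*np.sin(a),z,-4.7))
f(60,180);f(46,65)
E
```

```text
time_s: 6.65
eef_pos: [607.0, 173.4, 178.2]
ee_rot: [0.0, 0.999, -0.045, -0.0]
force: [0.7, -0.6, -0.3]
grip_width: 0.502
grip_force: 0.0
now [607.  173.4 178.2] yaw -5.1 F [ 0.7 -0.6 -0.3] t 6.65 -> shift [-0.004 -0.002 -0.009] spin -0.002
now [607.  173.4 178.2] yaw -5.1 F [ 0.7 -0.6 -0.3] t 6.65 -> shift [-0.074 -0.002  0.566] spin -0.002
```

```bash
python3 -m pendant '[[[0,0,0.2,0,0.5],[0,0,0.4,0,0.5],[-0.02,0,0.565,0,0.5],[-0.04,0,0.565,0,0.5],[-0.06,0,0.565,0,0.5],[-0.075,0,0.565,0,0.5],[-0.09,0,0.565,0,0.5]]]'
python3 -m pendant '[[[-0.035,0,-0.025,0,0.5],[-0.06,0,-0.04,0,0.5],[-0.085,0,-0.055,0,0.5],[-0.115,0,-0.07,0,0.5],[-0.145,0,-0.08,0,0.5],[-0.175,0,-0.09,0,0.5],[-0.205,0,-0.10,0,0.5],[-0.24,0,-0.105,0,0.5],[-0.27,0,-0.11,0,0.5],[-0.3,0,-0.115,0,0.5],[-0.33,0,-0.115,0,0.5]]]'
python3 -m pendant '[[[-0.03,0,0.003,0,0.5],[-0.06,0,0.005,0,0.5],[-0.085,0,0.005,0,0.5],[-0.115,0,0.012,0,0.5],[-0.145,0,0.02,0,0.5],[-0.17,0,0.025,0,0.5],[-0.17,0,0.025,0,0.5],[-0.17,0,0.025,0,0.5],[-0.14,0,-0.2,0,0.5],[-0.14,0,-0.45,0,0.5],[-0.14,0,-0.45,0,0.5]]]'
python3 - <<'E'
from h import *
im,d=ctrl.capture("wrist");W=cloud("wrist",d)
q=W[np.isfinite(W).all(2)&(W[...,2]>55)&(W[...,2]<100)]
q=q[(abs(q[:,0]-477)<80)&(abs(q[:,1]-183)<80)]
print(len(q),np.percentile(q[:,2],[10,50,90]) if len(q) else 0,cv2.minAreaRect(q[:,:2].astype(np.float32)) if len(q)>3 else 0)
need(410,-178,180,1.3)
E
```

```text
time_s: 7.35
eef_pos: [591.3, 176.1, 68.5]
ee_rot: [-0.0, 0.999, -0.044, 0.004]
force: [5.7, -1.2, 5.3]
grip_width: 0.501
grip_force: 3.1
time_s: 8.45
eef_pos: [523.4, 182.4, 89.5]
ee_rot: [-0.0, 0.999, -0.044, 0.001]
force: [-0.0, 0.5, 1.8]
grip_width: 0.501
grip_force: 0.5
time_s: 9.55
eef_pos: [498.4, 185.2, 184.6]
ee_rot: [-0.001, 0.999, -0.044, 0.006]
force: [-0.1, 0.3, -1.4]
grip_width: 0.502
grip_force: 0.0
12186 [65.54463665 66.87058601 68.61432113] ((471.57745361328125, 185.2553253173828), (88.9955062866211, 79.53128814697266), 85.7951889038086)
now [497.  185.  181.2] yaw -5.0 F [0.4 0.4 0.2] t 9.6 -> shift [-0.274  1.846  0.002] spin -0.035
```

```bash
python3 -m pendant '[[[-0.05,0.2,0,0,0.5],[-0.1,0.4,0,0,0.5],[-0.15,0.6,0,0,0.5],[-0.2,0.8,0,0,0.5],[-0.25,1,0,-0.035,0.5],[-0.25,1,0,-0.035,0.5],[-0.25,1,0,-0.035,0.5]]]'
python3 -c "
from h import *
need(388,-181,180,1.3)"
```

```text
time_s: 10.3
eef_pos: [427.9, -10.4, 177.7]
ee_rot: [-0.0, 1.0, 0.01, -0.0]
force: [0.1, 0.8, -0.8]
grip_width: 0.496
grip_force: 0.0
now [427.9 -10.4 177.7] yaw 1.1 F [ 0.1  0.8 -0.8] t 10.3 -> shift [-0.216  0.849 -0.012] spin -0.001
```

```bash
python3 -m pendant '[[[-0.05,0.2,0,0,0.5],[-0.1,0.4,0,0,0.5],[-0.15,0.6,0,0,0.5],[-0.2,0.8,0,0,0.5],[-0.22,0.85,0,-0.001,0.5],[-0.22,0.85,0.2,-0.001,0.5],[-0.22,0.85,0.4,-0.001,0.5],[-0.22,0.85,0.6,-0.001,0.5],[-0.22,0.85,0.8,-0.001,0.5],[-0.22,0.85,0.8,-0.001,0.5],[-0.22,0.85,0.8,-0.001,0.5]]]'
python3 -m pendant '[[[0.04,0,0,0,0.5],[0.08,0,0,0,0.5],[0.12,0,0,0,0.5],[0.16,0,0,0,0.5],[0.2,0,0,0,0.5],[0.24,0,0,0,0.5],[0.28,0,0,0,0.5],[0.32,0,0,0,0.5],[0.36,0,0,0,0.5],[0.4,0,0,0,0.5],[0.4,0,0,0,0.5]]]'
python3 - <<'E'
from h import *
need(640,-181,18,1.3)
im,d=ctrl.capture("scene");W=cloud("scene",d);cv2.imwrite("pics/s3.png",cv2.resize(im[200:400,120:400],None,fx=2.8,fy=2.8))
im,d=ctrl.capture("side");cv2.imwrite("pics/d3.png",im)
E
```

```text
time_s: 11.4
eef_pos: [388.4, -180.2, 18.8]
ee_rot: [-0.0, 1.0, 0.013, -0.0]
force: [0.5, -0.3, 1.5]
grip_width: 0.501
grip_force: 0.0
time_s: 12.5
eef_pos: [468.9, -178.9, 18.3]
ee_rot: [0.0, 1.0, 0.013, 0.0]
force: [-1.5, 0.7, -0.5]
grip_width: 0.503
grip_force: 0.0
now [ 468.9 -178.9   18.3] yaw 1.5 F [-1.5  0.7 -0.5] t 12.5 -> shift [0.855 0.033 0.002] spin 0.001
```

View pics/s3.png

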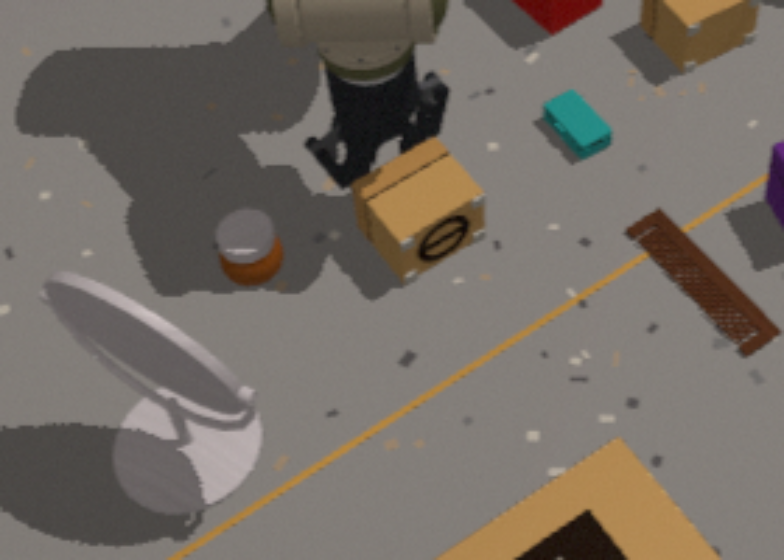

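The ringed box is being pushed upright on its side and is turned, with the ring at (443,238). The other box at (700,30) lies on its side with a bare underside. Next I measure the box pose and the clearance to the tissue box.

```bash
cat >> h.py <<'E'
def box(c,n="scene",z0=62,z1=74,r=75):
    im,d=ctrl.capture(n);W=cloud(n,d)
    q=W[np.isfinite(W).all(2)&(W[...,2]>z0)&(W[...,2]<z1)]
    q=q[np.hypot(q[:,0]-c[0],q[:,1]-c[1])<r]
    r=cv2.minAreaRect(q[:,:2].astype(np.float32))
    print(n,len(q),np.round(r[0],1),np.round(r[1],1),round(r[2],1)); return W
E
python3 - <<'E'
from h import *
W=box((525,-180));box((525,-180),"wrist")
q=W[np.isfinite(W).all(2)&(W[...,2]>8)&(W[...,0]>665)&(abs(W[...,1]+180)<110)];print(q.min(0) if len(q) else 0)
E
```

```text
scene 1017 [ 509.4 -179.3] [105.3 105.5] 0.8
wrist 116008 [ 510.8 -176.4] [100.2 107.8] 1.4
[ 812.86210674 -289.98044557    8.10634136]
```

```bash
cat >> h.py <<'E'
def box(c,n="scene",z0=60,z1=78,r=85):
    im,d=ctrl.capture(n);W=cloud(n,d);hsv=cv2.cvtColor(im,cv2.COLOR_BGR2HSV)
    m=np.isfinite(W).all(2)&(W[...,2]>z0)&(W[...,2]<z1)&(hsv[...,1]>90)&(np.hypot(W[...,0]-c[0],W[...,1]-c[1])<r)
    m=cv2.morphologyEx(m.astype(np.uint8),cv2.MORPH_OPEN,np.ones((3,3)))>0
    q=W[m];r=cv2.minAreaRect(q[:,:2].astype(np.float32))
    print(n,len(q),"z",np.median(q[:,2]).round(1),np.round(r[0],1),np.round(r[1],1),round(r[2],1)); return W
E
python3 - <<'E'
from h import *
box((525,-180));box((525,-180),"wrist")
E
```

```text
scene 979 z 69.5 [ 517.7 -178.8] [85.7 90.3] 0.5
wrist 110977 z 70.5 [ 518.2 -174.6] [79.6 90.8] 1.2
```

```bash
python3 -m pendant '[[[0.04,0,0,0,0.5],[0.08,0,0,0,0.5],[0.12,0,0,0,0.5],[0.16,0,0,0,0.5],[0.2,0,0,0,0.5],[0.24,0,0,0,0.5],[0.28,0,0,0,0.5],[0.32,0,0,0,0.5],[0.36,0,0,0,0.5],[0.4,0,0,0,0.5],[0.42,0,0,0,0.5],[0.42,0,0,0,0.5]]]'
python3 -m pendant '[[[0.04,0,0,0,0.5],[0.08,0,0,0,0.5],[0.12,0,0,0,0.5],[0.16,0,0,0,0.5],[0.2,0,0,0,0.5],[0.24,0,0,0,0.5],[0.28,0,0,0,0.5],[0.32,0,0,0,0.5],[0.36,0,0,0,0.5],[0.4,0,0,0,0.5],[0.42,0,0,0,0.5],[0.42,0,0,0,0.5]]]'
python3 - <<'E'
from h import *
need(660,-178,18,1.3)
box((690,-178));box((690,-178),"wrist");box((690,-178),"side")
E
```

```text
time_s: 14.0
eef_pos: [552.6, -176.8, 18.3]
ee_rot: [0.0, 1.0, 0.013, 0.0]
force: [-2.4, -0.6, -0.1]
grip_width: 0.504
grip_force: 0.0
time_s: 15.2
eef_pos: [636.5, -174.6, 18.2]
ee_rot: [0.0, 1.0, 0.013, 0.0]
force: [-1.1, 0.5, -0.2]
grip_width: 0.5
grip_force: 0.0
now [ 636.5 -174.6   18.2] yaw 1.5 F [-1.1  0.5 -0.2] t 15.2 -> shift [0.117 0.02  0.001] spin 0.001
scene 1199 z 69.8 [ 686.5 -173.5] [81.1 91.1] 2.4
wrist 112249 z 70.9 [ 687.  -170.8] [80.4 93. ] 1.3
side 355 z 67.4 [ 686.4 -169.8] [89.9 76.3] 89.7
```

```bash
python3 -m pendant '[[[0.03,0,0,0,0.5],[0.06,0,0,0,0.5],[0.09,0,0,0,0.5],[0.115,0,0,0,0.5],[0.115,0,0,0,0.5],[0.1,0,0,0,0.5],[-0.1,0,0,0,0.5],[-0.3,0,-0.05,0,0.5],[-0.5,0,-0.2,0,0.5],[-0.7,0,-0.4,0,0.5],[-0.9,0,-0.6,0,0.5],[-0.9,0,-0.8,0,0.5]]]'
python3 - <<'E'
from h import *
need(660,-178,18,1.3)
box((709,-172));box((709,-172),"wrist");box((709,-172),"side");box((472,185))
im,d=ctrl.capture("wrist");cv2.imwrite("pics/w4.png",im)
im,d=ctrl.capture("scene");cv2.imwrite("pics/s4.png",im)
E
```

```text
time_s: 16.55
eef_pos: [452.4, -178.4, 178.2]
ee_rot: [-0.001, 1.0, 0.012, -0.002]
force: [1.2, -0.5, 0.1]
grip_width: 0.499
grip_force: 0.0
now [ 452.4 -178.4  178.2] yaw 1.4 F [ 1.2 -0.5  0.1] t 16.55 -> shift [1.04  0.025 0.798] spin 0.0
scene 1222 z 68.7 [ 709.1 -172.6] [78.1 90.7] 2.1
wrist 0 z nan [0. 0.] [0. 0.] 0.0
side 680 z 67.6 [ 704.9 -172.6] [80.8 96.5] 0.8
scene 680 z 68.9 [471.7 181.1] [93.1 77.9] 84.5
  return _methods._mean(a, axis=axis, dtype=dtype,
  ret = ret.dtype.type(ret / rcount)
```

View pics/w4.png

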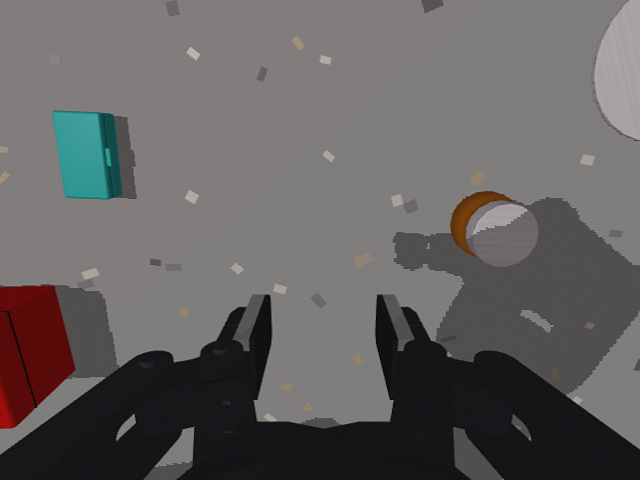

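View pics/s4.png

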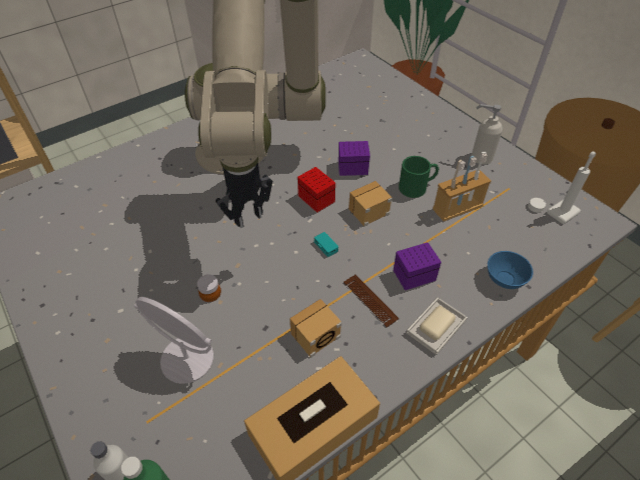

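The scene picture shows the ringed box at (317,328), the plain one at (370,203), and the rest undisturbed. The wrist view shows only bare slab between the pill box (85,155) and the jar (495,230). The scene and side estimates differ by 4 mm, so I check the gap to the strip in an enlarged side crop.

Run:
```python
from h import *
im,d=ctrl.capture("side")
c=ctrl.get_calibration("side");K=np.array(c["K"])
pr=lambda p:(K@(rot(c["rotation"]).T@(np.array(p,float)-c["origin"])));
for p in((709,-172,35),(669,-127,0),(669,-217,0),(659,-127,0),(659,-217,0)):
    v=pr(p);print(p,(v[:2]/v[2]).round(1))
v=pr((690,-172,20));u0,v0=(v[:2]/v[2]).astype(int)
print(u0,v0);cv2.imwrite("pics/d4.png",cv2.resize(im[v0-45:v0+45,u0-60:u0+60],None,fx=6,fy=6,interpolation=cv2.INTER_CUBIC))
```

```text
(709, -172, 35) [301.6 186.5]
(669, -127, 0) [303.7 211.4]
(669, -217, 0) [324.5 194.5]
(659, -127, 0) [306.9 212.8]
(659, -217, 0) [327.6 195.8]
307 193
```

View pics/d4.png

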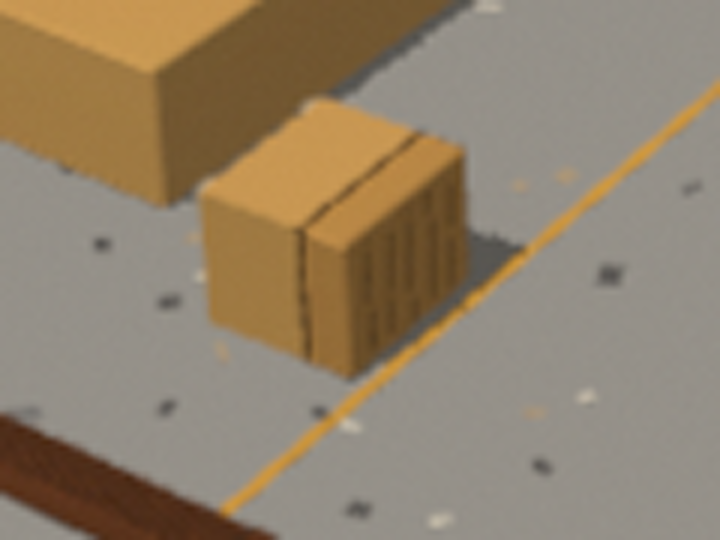

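The side crop shows both near bottom corners, (350,380) and (467,280), about 10 mm behind the strip's centre line and parallel to it. The box is in place, so I hand in.

```bash
python3 -c "
from rig import ctrl
print(ctrl.finish_job())"
```

```text
the job is handed in; nothing more can be done
None
```

The job is handed in: both boxes were tipped onto their sides, and the ringed (right-hand) box now lies about 7 mm behind the strip's rear edge, while the plain box lies on its side in front of the strip and nothing else looked disturbed.

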